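# Open the child-proof descaler jar

## Robot

A 6-joint arm with a two-finger parallel gripper is mounted at the origin on a cart in front of the work surface, level with it; the furniture and walls round the work are solid. World frame = base frame: x ahead of the robot, y to its left, z up, the work surface at z = 0. Lengths are in m, angles in rad, forces in N, time in s.
With the tool pointing down it reaches from about 0.35 to 0.725 m from the base axis. Payload 4.3 kg.
Tool frame: the origin (TCP) lies midway between the tips of the shut fingers; the grasp point (between the pads) lies 19 mm behind it; z points along the fingers, y is the line along which they close (so a half turn about z gives the same grasp; the last joint's range is limited). The gripper opens to 85 mm and grips with 20 to 120 N. Pads are 22 mm wide; open, the fingers measure 114 mm over their backs; the gripper's body (76 mm by 85 mm) begins 54 mm behind the grasp point. The pads swing forward as they close: fully open they stand 13 mm farther back than shut.
Start: joints at [-1.373, 0.377, 0.081, 1.274, 0, 1.46], TCP at [0.174, -0.548, 0.231] pointing down, gripper open.
Joint ranges: [-2.72, 2.72], [-0.84, 1.66], [-1.02, 1.22], [-1.77, 2.12], [-1.37, 1.28], [-3.14, 3.14]. Speed limits (rad/s): [2.57, 2.57, 3.14, 3.14, 3.14, 3.14].

## Interface

Orientations are given as a rotation vector (axis times angle).
In Python, from plant import robot gives the robot as it stands. Calls block until the motion is done:
- robot.move_pose(position, orientation): joint-space move of the TCP to a pose.
- robot.line_to(position, frame=None, rate=0.15): straight line of the TCP; frame=None keeps the orientation; rate is the mean speed in m/s.
- robot.movej(angles): joint-space move.
- robot.open() and robot.close_gripper(): open the fingers fully, or close them until they stop; the grip force is fixed at half the most.
- robot.hold(seconds).
- robot.inverse_kinematics(position, orientation): joint angles nearest the present ones, or None.
- robot.sense(): the state.
- robot.read_camera(name): name is "side" or "top" or "wrist"; returns (picture, depth): 384x512x3 uint8, red, green, blue; 384x512 float32, m along the optical axis (not along the pixel's ray), 0 where there is no reading.
- robot.calibration(name): a dict with "camera_matrix" (3x3 intrinsics, pixels), "rvec" (rotation vector, rad) and "tvec" (3), from world to camera coordinates, as OpenCV has them. Camera axes: x right, y down, z forward; pixel columns grow to the right and rows downward; lengths in m; the calibration is good to about 2 mm. A picture is of the moment at which its call begins: read the wrist's pose just before it. calibration takes no time and is no camera call; for the wrist camera it gives the pose at the moment of the call.
A pose or a line that the arm cannot do raises robot.MotionError and nothing moves.
- robot.finish_job(): hands the job in; it is judged then, once.
The state is a dict: "time": time; "q": joint angles; "dq": joint speeds; "joint_torque": joint torques, N m; "tcp_pos": TCP position; "tcp_rot": TCP orientation; "contact_force": force on the tool from outside, world axes, zero at the start; "ft_torque": the same for the moment, N m; "opening": opening from 0.0 (shut) to 1.0 (fully open); "grasp_force": force on a finger pad.
Only numpy, scipy, OpenCV 4.12 (cv2) and the standard library are available. Lean on these libraries where they do the work, as an engineer would, in place of code of your own. Each camera call takes 0.05 s, during which the arm holds its last target. There are 200 camera calls.

## Task

Open the blue jar of descaler tablets that is held in the suction base: push its white safety cap down, turn it anticlockwise (seen from above) while it is down until it comes free, and lift it off. Finish still holding the cap in the gripper, upright and still, straight above the jar with a clear gap of about ten centimetres; do not put it down. Leave the mill, the glass and the cup where they stand.

Things in the scene. Friction and masses are not known exactly. Their poses are not given: they have to be found in the camera images.
- jar: Blue round jar, 74 mm wide, paper label, stuck in a black rubber suction base 116 mm wide; jar and base never move. Origin: middle of the base's underside, on the worktop; z up, the jar's axis. Blue shoulder ends at z = 92 mm, above it a white bead 52 mm wide (z 92 to 98). Closed, the cap's lower rim is at z = 105 mm, its top at 135 mm.
- jar_mouth (a point): Centre of the neck's top, on the jar's axis 120 mm above the worktop; the white neck is 43 mm wide. A grey spring-loaded seal plug in it pushes the cap up (about 6 N closed, 12 N fully down); uncapped, the plug stands 13 mm above this point.
- cap: White round safety cap, fine ribs, two orange arrows on top; 54 mm wide, 30 mm high, 20 to 45 g. Grip it from above across any diameter. Origin: centre of its lower rim, z up. About 1.5 mm of sideways play on the neck. Two inner lugs lock it under the neck's flange: it turns only while pushed down, and only anticlockwise. Closed, its yaw equals the jar's within 0.05 rad.
- cap_top (a point): Centre of the cap's top, 30 mm above its rim. To open: push straight down at least 4 mm (the rim meets the bead after 7 mm; 6 is good), keep it down and turn anticlockwise seen from above (positive about z). Turned 0.90 to 1.40 rad from closed it lifts straight off (1.2 is good); rigid stop at about 1.5 rad.
- mill_salt: Dark wooden mill with a small metal button on top, 58 mm in diameter, 140 mm high, loose bystander near the jar. Origin: centre of its underside, z up.
- tumbler: Small clear glass, 48 mm in diameter, 61 mm high, loose bystander near the jar. Origin: centre of its underside, z up.
- mug_a: Small white cup with a handle, 60 x 83 x 49 mm, loose bystander near the jar, a little behind the others. Origin: centre of its underside, z up.

How it is judged:
By the outcome, as a careful person would: the job done as asked, in the order asked, and still so for the second after the job is handed in, while the arm keeps its last pose, push and grip.
It also fails if it takes over 35 s, if anything falls off the work surface, if the arm or the gripper's body presses on something with over 40 N, if the wrist force passes 120 N, or if a joint passes its speed limit or range.

## Working session

There is one attempt and no reset: what is moved stays moved. The work goes in short steps, each a Python script; the robot and the scene stay as the last script left them, time stands still between calls to the robot, and variables do not carry over. Pictures are saved under pics/ and viewed, at most 10 in all, crops included, and the job is handed in when it is done.

```bash
mkdir -p pics; ls
python3 - <<'E'
from plant import robot
import cv2,numpy as np
for n in("side","top"):
    p,d=robot.read_camera(n); cv2.imwrite(f"pics/{n}0.png",p[:,:,::-1]); np.savez(f"{n}0.npz",p=p,d=d,**robot.calibration(n))
    print(n,{k:np.round(v,3).tolist() for k,v in robot.calibration(n).items()})
print(robot.sense())
E
```

```text
pics
plant.py
side {'camera_matrix': [[500.078, 0.0, 250.097], [0.0, 500.078, 190.109], [0.0, 0.0, 1.0]], 'rvec': [2.208, 0.085, -0.016], 'tvec': [-0.515, 0.065, 1.312]}
top {'camera_matrix': [[368.885, 0.0, 263.707], [0.0, 368.885, 189.467], [0.0, 0.0, 1.0]], 'rvec': [2.179, -2.164, 0.079], 'tvec': [-0.006, 0.521, 0.93]}
{'time': 0.1, 'q': array([-1.37326894e+00,  3.78003473e-01,  7.97851166e-02,  1.27437471e+00,
       -9.90649580e-06,  1.46050344e+00]), 'dq': array([-0.00183668, -0.00202119,  0.00213395, -0.00071978, -0.00026253,
        0.00029889]), 'joint_torque': array([ 9.93165922e-04, -4.64694929e+01,  2.70581281e+01,  1.19892097e-02,
       -1.19641081e-04,  8.05444778e-07]), 'tcp_pos': array([ 0.17410964, -0.5474122 ,  0.23045652]), 'tcp_rot': array([-3.10268312e+00, -4.81341130e-01,  1.38529440e-04]), 'contact_force': array([-0.69613907, -0.06189004, -0.10463231]), 'ft_torque': array([ 0.00599243, -0.04199851, -0.01546847]), 'grasp_force': 0.0, 'opening': 1.0002016629697335}
```

View pics/top0.png

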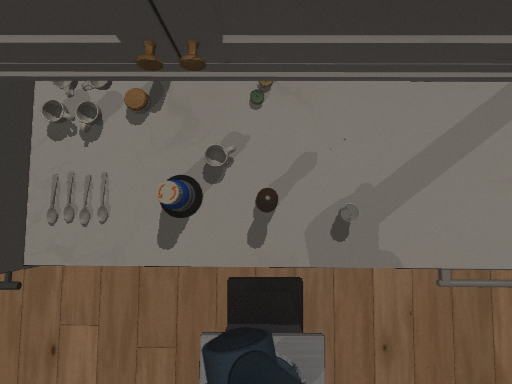

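View pics/side0.png

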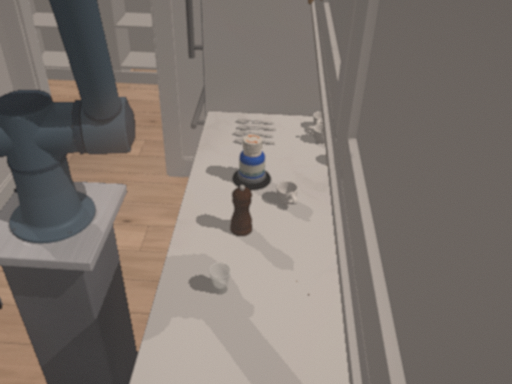

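```bash
cat > h.py <<'E'
import cv2,numpy as np
def world(c,u,v,d):
    R=cv2.Rodrigues(c['rvec'])[0]; K=c['camera_matrix']
    p=np.linalg.inv(K)@np.vstack([u,v,np.ones_like(u)])*d
    return (R.T@(p-np.reshape(c['tvec'],(3,1)))).T
def ray(c,u,v):
    R=cv2.Rodrigues(np.asarray(c['rvec']))[0]
    o=-R.T@np.ravel(c['tvec']); r=R.T@np.linalg.inv(c['camera_matrix'])@[u,v,1.]
    return o,r/np.linalg.norm(r)
def tri(*rs):
    A=sum(np.eye(3)-np.outer(r,r) for o,r in rs); b=sum((np.eye(3)-np.outer(r,r))@o for o,r in rs)
    x=np.linalg.solve(A,b); return x,[np.linalg.norm((np.eye(3)-np.outer(r,r))@(x-o)) for o,r in rs]
E
python3 - <<'E'
from h import *
S={n:dict(np.load(n+"0.npz")) for n in("top","side")}
pt={"top":{"cap":(170,193),"mill":(267,197),"glass":(350,212),"mug":(216,155)},"side":{"cap":(253,140),"mill":(242,188),"glass":(221,270),"mug":(288,188)}}
for n,c in S.items():
    print(n,"cam",np.round(ray(c,0,0)[0],3))
    for k,(u,v) in pt[n].items():
        print(n,k,np.round(world(c,np.array([u*1.]),np.array([v*1.]),c['d'][v,u])[0],3))
t,s=S["top"],S["side"]
a=cv2.resize(t['p'][170:220,135:215],None,fx=5,fy=5,interpolation=2)
b=cv2.resize(s['p'][125:195,215:295],None,fx=5,fy=5,interpolation=2)
im=np.zeros((350,800,3),np.uint8);im[:250,:400]=a;im[:350,400:]=b
cv2.imwrite("pics/crop.png",im[:,:,::-1])
from plant import robot
p,d=robot.read_camera("wrist");cv2.imwrite("pics/w0.png",p[:,:,::-1])
c=robot.calibration("wrist");s=robot.sense();R=cv2.Rodrigues(s['tcp_rot'])[0]
o,r=ray(c,256,192);print("wrist cam in tool",R.T@(o-s['tcp_pos']),R.T@r,c['camera_matrix'][0])
E
```

```text
top cam [ 0.44  -0.014  0.971]
top cap [0.502 0.21  0.135]
top mill [ 0.494 -0.011  0.14 ]
top glass [ 0.465 -0.226  0.013]
top mug [0.613 0.125 0.007]
side cam [ 0.566 -0.979  0.845]
side cap [0.508 0.212 0.132]
side mill [ 0.496 -0.02   0.137]
side glass [ 0.465 -0.201  0.043]
side mug [0.612 0.142 0.027]
wrist cam in tool [ 0.07679729 -0.00045607 -0.14173484] [-0.29107494  0.0099541   0.95664847] [329.61404409   0.         252.38289857]
```

View pics/crop.png

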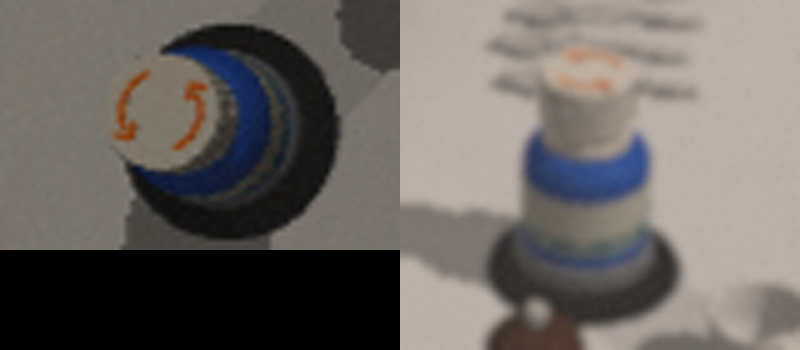

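```bash
cat >> h.py <<'E'
from scipy.spatial.transform import Rotation as Ro
def down(yaw): return (Ro.from_euler('z',yaw)*Ro.from_euler('x',np.pi)).as_rotvec()
E
python3 - <<'E'
from h import *
from plant import robot
t,s=[dict(np.load(n+"0.npz")) for n in("top","side")]
x,e=tri(ray(t,167.3,191.9),ray(s,252.5,138.7));print(x,e)
for y in np.arange(-3,3.1,.5):
    q=robot.inverse_kinematics([x[0],x[1],.25],down(y)); print(round(y,1),None if q is None else np.round(q,2))
P=[]
for i,(off,y) in enumerate([((0,0),-.6),((0,0.0),.6)]):
    robot.move_pose([x[0]+off[0],x[1]+off[1],.26],down(y)); robot.hold(.2)
    c=robot.calibration("wrist");p,d=robot.read_camera("wrist");np.savez(f"w{i}.npz",p=p,d=d,**c);P.append(p)
    ss=robot.sense();print(ss['time'],ss['q'].round(2),ss['tcp_pos'].round(4))
im=np.hstack([cv2.resize(p,(400,300)) for p in P]);cv2.imwrite("pics/w01.png",im[:,:,::-1])
E
```

```text
[0.50530041 0.21704839 0.13353062] [np.float64(0.0006300957556755431), np.float64(0.0006300957556754604)]
-3.0 [0.29 0.32 0.05 1.3  0.   0.15]
-2.5 [ 0.29  0.32  0.05  1.3   0.   -0.35]
-2.0 [ 0.29  0.32  0.05  1.3   0.   -0.85]
-1.5 [ 0.29  0.32  0.05  1.3   0.   -1.35]
-1.0 [ 0.29  0.32  0.05  1.3   0.   -1.85]
-0.5 [ 0.29  0.32  0.05  1.3   0.   -2.35]
0.0 [ 0.29  0.32  0.05  1.3   0.   -2.85]
0.5 [0.29 0.32 0.05 1.3  0.   2.93]
1.0 [0.29 0.32 0.05 1.3  0.   2.43]
1.5 [0.29 0.32 0.05 1.3  0.   1.93]
2.0 [0.29 0.32 0.05 1.3  0.   1.43]
2.5 [0.29 0.32 0.05 1.3  0.   0.93]
3.0 [0.29 0.32 0.05 1.3  0.   0.43]
3.5 [ 0.29  0.32  0.07  1.32 -0.   -2.25] [0.5054 0.2168 0.26  ]
7.9417 [0.29 0.32 0.07 1.32 0.   2.83] [0.5053 0.2171 0.26  ]
```

View pics/w01.png

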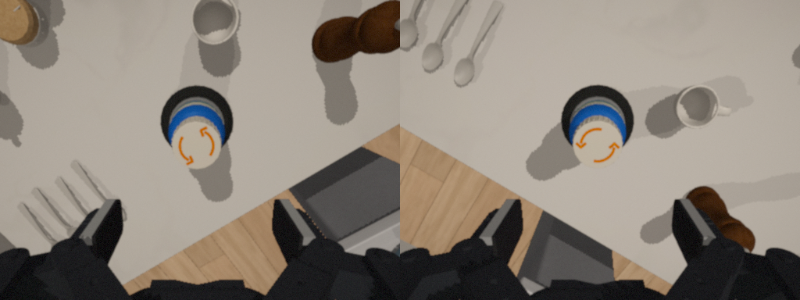

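Wrist views show the cap top at about (197,143) and (598,142) in the half‑scale mosaic, with nothing tall near it. Enlarging both for a precise centre.

Run:
```python
from h import *
im=[]
for i,(u,v) in enumerate([(252,183),(253,182)]):
    c=dict(np.load(f"w{i}.npz")); im.append(cv2.resize(c['p'][v-50:v+50,u-50:u+50],(400,400),interpolation=2))
cv2.imwrite("pics/wc.png",np.hstack(im)[:,:,::-1])
```

```text
(no output)
```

View pics/wc.png

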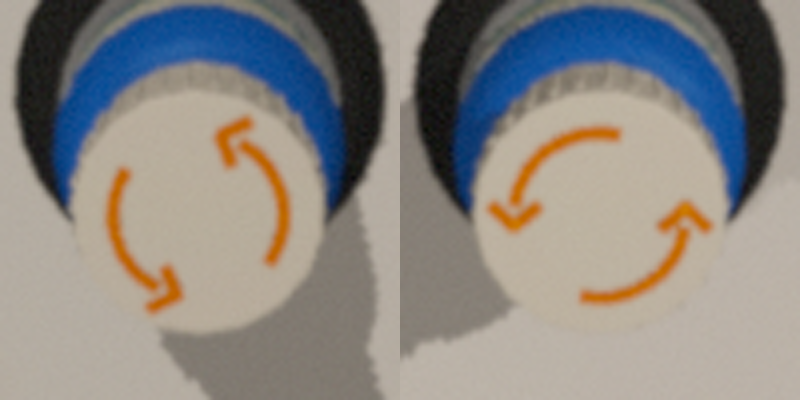

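The cap top spans x 75–325, y 88–333 in the left crop, and x 473–729, y 88–333 in the right, so the centres are at about (251.6,185.4) and (252.9,184.4) full resolution. Next I triangulate, then approach to just above the grasp.

Run:
```python
from h import *
from plant import robot
t,s,a,b=[dict(np.load(n+".npz")) for n in("top0","side0","w0","w1")]
ra,rb=ray(a,251.6,185.4),ray(b,252.9,184.4)
x,e=tri(ra,rb);print("wrist",x,e)
X,e=tri(ra,rb,ray(t,167.3,191.9),ray(s,252.5,138.7));print("all",X,e)
for n,c,m in(("w0",a,(185,252)),("w1",b,(184,253))):
    print(n,world(c,np.array([m[1]*1.]),np.array([m[0]*1.]),c['d'][m]))
    R=cv2.Rodrigues(c['rvec'])[0]
    vv,uu=np.mgrid[:384,:512];vv=vv.ravel();uu=uu.ravel();w=world(c,uu.astype(float),vv.astype(float),c['d'].ravel())
    k=(abs(w[:,2]-.134)<.006)&(np.hypot(*(w[:,:2]-X[:2]).T)<.04);w=w[k];print(len(w),w.mean(0),(w.max(0)+w.min(0))/2,np.ptp(w,axis=0))
```

```text
wrist [0.50590212 0.21793123 0.13005571] [np.float64(0.00019574792105402075), np.float64(0.00019574792105410562)]
all [0.50586083 0.21784408 0.1323808 ] [np.float64(0.00045629745018546604), np.float64(0.0008708903470710161), np.float64(0.0012159020132485442), np.float64(0.0006761360579288651)]
w0 [[0.50674048 0.21680191 0.13411491]]
3096 [0.50695425 0.21743725 0.13421185] [0.50643721 0.21787157 0.13261124] [0.054224   0.05459956 0.00917145]
w1 [[0.50725465 0.21862705 0.13360011]]
3100 [0.50702534 0.21884933 0.13419362] [0.50650808 0.21836912 0.13250137] [0.05384971 0.05486804 0.00894884]
```

Cap centre is (0.506, 0.218), top at z ≈ 0.134, which matches the given 0.135, and width is 54 mm as given. Grasping now.

```bash
cat >> h.py <<'E'
X=np.array([.5064,.218])
def show(r,t):
    s=r.sense(); print(t,round(s['time'],2),s['tcp_pos'].round(4),'F',s['contact_force'].round(1),'T',s['ft_torque'].round(2),'op',round(s['opening'],3),'g',round(s['grasp_force'],1),'q6',round(s['q'][5],2)); return s
E
python3 - <<'E'
from h import *
from plant import robot
robot.move_pose([*X,.18],down(1.7)); show(robot,'above')
robot.line_to([*X,.101],rate=.08); show(robot,'at')
robot.close_gripper(); robot.hold(.2); show(robot,'closed')
p,d=robot.read_camera("wrist");cv2.imwrite("pics/g.png",p[:,:,::-1])
E
```

```text
above 8.97 [0.5066 0.2181 0.1803] F [ 0.2 -0.5 -0.5] T [ 0.01  0.01 -0.01] op 0.997 g 0.0 q6 1.73
at 10.1 [0.5069 0.2182 0.1016] F [0.3 0.7 0.6] T [ 0.02 -0.01 -0.02] op 1.002 g 0.0 q6 1.73
closed 10.71 [0.5067 0.2181 0.1017] F [-1.2 -0.2  6.2] T [-0.1   0.33  0.  ] op 0.605 g 61.5 q6 1.73
```

View pics/g.png

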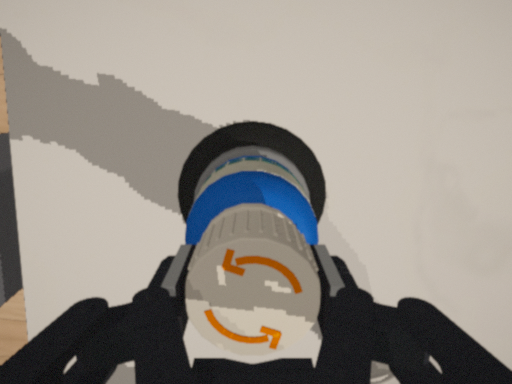

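The cap (centre about (255,295)) is held squarely between the pads. Pushing it down now.

Run:
```python
from h import *
from plant import robot
z0=.101
for dz in (.003,.006):
    robot.line_to([*X,z0-dz],rate=.03); robot.hold(.2); show(robot,dz)
```

```text
0.003 11.21 [0.5068 0.2181 0.099 ] F [-2.3  0.1  6.7] T [-0.18  0.48  0.02] op 0.608 g 61.7 q6 1.73
0.006 11.66 [0.5068 0.2182 0.0964] F [-3.2 -1.8  9.7] T [-0.2   0.66 -0.02] op 0.61 g 61.9 q6 1.73
```

Run:
```python
from h import *
from plant import robot
z=.0941
robot.line_to([*X,z],rate=.03); robot.hold(.1); show(robot,'push')
for dy in (.2,.5,.8,1.1,1.2):
    robot.line_to([*X,z],down(1.7+dy)) if 0 else robot.move_pose([*X,z],down(1.7+dy))
    s=show(robot,dy)
    if abs(s['ft_torque'][2])>1.5: print('stop');break
p,d=robot.read_camera("wrist");cv2.imwrite("pics/t.png",p[:,:,::-1])
```

```text
push 12.01 [0.5067 0.2181 0.0956] F [-4.  -0.3 10.8] T [-0.19  0.73  0.04] op 0.612 g 62.0 q6 1.73
0.2 12.32 [0.5067 0.2183 0.0956] F [-3.8  0.1 11.1] T [-0.16  0.8   0.03] op 0.611 g 62.0 q6 1.53
0.5 12.71 [0.5066 0.2182 0.0955] F [-3.8 -0.6 11.1] T [-0.23  0.8  -0.02] op 0.61 g 62.0 q6 1.23
0.8 13.1 [0.5064 0.2181 0.0955] F [-4.  -0.4 10.8] T [-0.29  0.8   0.04] op 0.608 g 62.0 q6 0.93
1.1 13.49 [0.5064 0.218  0.0955] F [-4.1 -1.4 11.4] T [-0.33  0.74  0.03] op 0.606 g 62.0 q6 0.63
1.2 13.74 [0.5064 0.2179 0.0955] F [-3.4 -1.2 10. ] T [-0.32  0.79  0.  ] op 0.608 g 62.0 q6 0.53
```

View pics/t.png

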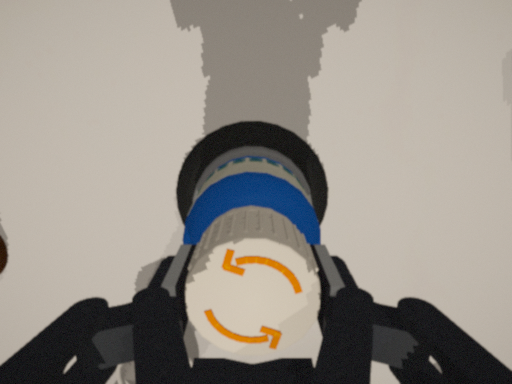

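The arrows have not moved in the tool frame, so the cap turned 1.2 rad with the gripper. Lifting with a force check.

Run:
```python
from h import *
from plant import robot
robot.line_to([*X,.105],rate=.04); s=show(robot,'lift')
if s['contact_force'][2]>-15:
    robot.line_to([*X,.14],rate=.06); s=show(robot,'lift2')
    robot.line_to([*X,.223],rate=.08); robot.hold(.4); show(robot,'top')
    P=[robot.read_camera(n)[0] for n in("side","wrist")]
    im=np.hstack([cv2.resize(P[0][90:270,160:340],(400,400)),cv2.resize(P[1],(400,400))])
    cv2.imwrite("pics/l.png",im[:,:,::-1])
```

```text
lift 14.22 [0.5063 0.2179 0.1048] F [-0.4 -0.3  2. ] T [-0.13  0.15  0.03] op 0.607 g 62.9 q6 0.53
lift2 14.95 [0.5064 0.218  0.14  ] F [-0.7 -0.9 -0. ] T [-0.01 -0.01  0.05] op 0.612 g 62.9 q6 0.53
top 16.54 [0.5063 0.218  0.2228] F [1.5 0.  0.3] T [-0.04 -0.   -0.03] op 0.612 g 62.9 q6 0.53
```

View pics/l.png

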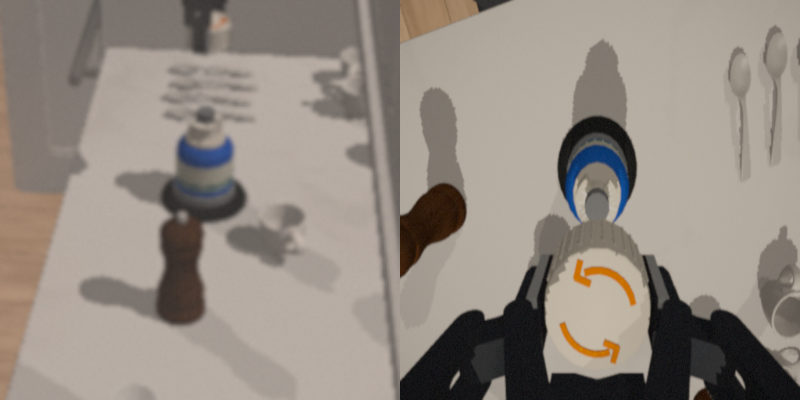

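The side view shows the open jar with its grey plug at (205,115) and the cap in the gripper at (215,35). The wrist view shows the cap held squarely, and the bystanders have not moved.

```bash
python3 -c "
from plant import robot
print(robot.finish_job())"
```

```text
the job is handed in; nothing more can be done
None
```

The cap is off and held upright and still about 10 cm above the open jar; the mill, glass and cup were not touched, and I handed the job in at about 16.6 s of the 35 s allowed.

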